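# Close the fuse drawer and snap the dust cap on the switch box

### The arm

A 6-joint arm with a two-finger parallel gripper is mounted at the origin on the work surface. World frame = base frame: x ahead of the robot, y to its left, z up, the work surface at z = 0. Lengths are in mm, angles in degrees, forces in N, time in s.
With the tool pointing down it reaches from about 375 to 900 mm from the base axis. Payload 3.1 kg.
Tool frame: the origin (TCP) lies at the very end of the fingers, on their centre line; the grasp point (between the pads) lies 19 mm behind it; z points along the fingers, y is the direction in which the jaws open and shut (so a half turn about z gives the same grasp; the last joint's range is limited). The gripper opens to 87 mm and grips with 3 to 60 N. Pads are 19 mm wide; open, the fingers measure 117 mm over their backs; the gripper's body (75 mm by 190 mm) begins 51 mm behind the grasp point.
Start: joints at [-75.258, 30.224, 82.088, -0, 67.689, -10.227], TCP at [263.854, -566.549, 222.548] pointing down, gripper open.
Joint ranges: [-176.69, 176.69], [-43.24, 126.21], [12.49, 139.97], [-82, 262], [0, 151.66], [-163.58, 163.58]. Speed limits (degrees/s): [159.86, 159.86, 180, 180, 180, 180].

### API

Orientations are given as [roll, pitch, yaw] about the fixed x, y, z axes, in that order (R = Rz(yaw) Ry(pitch) Rx(roll)).
In Python, from plant import * gives the robot as it stands.
- The arm moves only by the tool send_rows, never from a script. Its argument "deltas" is one flat list of numbers, 7 for each row, row after row: the shift along the tool's x, y, z in units of 30 mm (1.0 is 30 mm), then the turn, a rotation vector about the tool's x, y, z in units of 8 degrees (1.0 is 8 degrees), then the finger opening in mm, from 0 to 87. A call has 1 to 20 rows; each row shifts and turns the commanded pose from where the row before left it, along the tool's axes as they then stand; what a row does not reach is not made up. A row lasts 1/8 s, in which the tool goes at most 62.5 mm and 10.7 degrees, less where a joint would pass 70% of its speed; a pose out of reach is approached as far as the arm can. A call is refused whole if a number of a shift passes 1 or a number of a turn 1, either way. A call with a gripper value outside its range is refused whole. The fingers move at their own pace and stop on an object; "grip_force" is the grip in N (left out, the last holds). Time passes only in rows, so rows that do not move let the fingers close. It gives the time, the measured TCP pose, the force and the opening at its end, in the units of the state.
- read_state(): the state, without advancing time (a new reading comes with each control period).
- grab_frame(name): name is "scene" or "top" or "wrist"; returns the picture (480x640x3 uint8, red, green, blue); there is no depth.
- get_calibration(name): a dict with "fovy" (degrees; the focal length in pixels is half the picture's height over the tangent of half this angle, whatever the lens; pixels are square), "cx", "cy" (the principal point, pixels), "k1" (the pictures are not rectified: a ray, as slopes to the right and down, at radius r is drawn at 1 + k1 r^2 times it, then the intrinsics apply), "pose" (4x4, takes a point from camera to world coordinates). Camera axes: x right, y down, z forward; pixel columns grow to the right and rows downward; lengths in mm; the calibration is good to about 2 mm. A picture is of the moment at which its call begins: read the wrist's pose just before it. get_calibration takes no time and is no camera call; for the wrist camera it gives the pose at the moment of the call.
- hand_in(): hands the job in, once; it reports no verdict.
Trained networks look in the newest picture that a camera, given by its name, has taken for a name from the list of things; names that differ only in an ending like _2 or _b are one class to them, and where a whole thing is asked for, a point or a joint stands for the part that bears it (a point fixed in the world has none). Each returns a list of dicts, best first, with "score" (0 to 1); they miss things now and then, are a little off and sometimes report something else, mostly with a low value. They report only what shows in the picture. A call takes as long as a camera call. They do not tell look-alikes from the thing itself.
- trace(camera, label): "mask" (480x640 bool, what is visible of it) and "extent" ([centre column, centre row, width, height] in pixels, round what is visible of it).
The state is a dict: "t": time; "qpos": joint angles; "dq": joint speeds; "joint_efforts": joint torques, N m; "ee_pos": TCP position; "eef_rot": TCP orientation; "force": force on the tool from outside, world axes, zero at the start; "torque": the same for the moment, N m; "finger_gap": opening from 0.0 (shut) to 1.0 (fully open).
Only numpy, scipy, OpenCV 4.12 (cv2) and the standard library are available. Lean on these libraries where they do the work, as an engineer would, in place of code of your own. Each camera call takes 0.05 s, during which the arm holds its last target.

### The job

Make the grey switch box ready for the shelf: first push its open fuse drawer fully home until it seats, then take the knobbed dust cap from the bench and press it straight down onto the stud on the box's top until it snaps past the latch, and keep pressing after the click. Finish like that, with the gripper still on the cap and pressing it firmly down onto its seal; do not let go. Leave the other loose things on the bench where they lie.

Things in the scene. Friction and masses are not known exactly. Their poses are not given: they have to be found in the camera images.
- switch_box: Grey painted steel switch box fixed to the bench, 180 (x) by 200 (y) by 80 mm high, its drawer in the side that faces -x of its own frame (roughly towards the robot). Origin at the centre of its underside; x points from the drawer face to the back, z up. On its flat top (z = 80) stand the steel stud and, at x 45, y -55, a low blanked hub (48 mm wide, 10 mm high) that has no part in the job.
- drawer_face (a point): Middle of the outer face of the drawer's front panel, which is 176 mm wide and 56 mm high (its top edge 64 mm above the bench), flat but for a shallow strip 4 mm proud along the top edge; axes as the box's: the drawer is pushed along +x. The tray behind it carries three white fuses.
- fuse_drawer (a joint): How far the drawer is out, m: 0 = home, at most 0.10; it starts 0.045 to 0.085 out. It slides with 1 to 2 N of friction; from about 10 mm to 4.5 mm out a sprung detent resists with up to about 10 N, then the drawer jumps home and is held there against a stop.
- stud_seat (a point): Point on the stud's axis at the top of the round black rubber seal (42 mm wide, 4 mm thick, on the box's top, so 84 mm above the bench) that the cap's rim comes to rest on; z up. In the box's frame it lies at x -20, y 35, z 84 mm. The seal gives about 1 mm per 4 N (it carries 2 N before it gives, 3.5 mm at most).
- stud_tip (a point): Top of the steel stud, 26 mm above stud_seat. The stud is 20 mm in diameter with its last 6 mm tapered to 10 mm; four sprung steel balls stand out 3.5 mm from it all round, 10.5 mm above stud_seat: the latch. The cap meets it with its rim about 15 mm above stud_seat, needs about 12 to 22 N (most when off centre) to go past over the next 5 mm, then slides on freely (the force drops) to the seal.
- cap: The dust cap, grey plastic, standing on the bench open side down: ribbed round skirt 40 mm in diameter and 33 mm high with a round grip knob 24 mm in diameter and 17 mm high on top, 50 mm high in all, about 40 g. Origin on its axis in the plane of its lower rim; z up through the knob. The mouth is 22 mm wide, the cavity behind it 31 mm wide and 29 mm deep.
- wide_cap: A wider flat grey cap without a knob, 60 mm in diameter, 24 mm high, loose on the bench; not for this stud, leave it. Origin at the centre of its underside.
- locknut: A steel ring nut, 54 mm across, 12 mm high, loose on the bench; leave it. Origin at the centre of its underside.
- coupling: A short aluminium conduit tube standing on end, 38 mm in diameter, 50 mm high; leave it. Origin at the centre of its underside.
- tape_roll: A roll of brown tape lying flat, 104 mm in diameter, 48 mm high; leave it. Origin at the centre of its underside.
- screwdriver: A screwdriver with a black handle lying on the bench; leave it. Its origin lies under its middle.
- carton: A small closed cardboard carton, 120 by 90 by 60 mm; leave it. Origin at the centre of its underside.
Mind the look-alikes: they are no part of the job. Leave any purple or red look-alike of the cap alone.

How it is judged:
By the outcome, as a careful person would: the job done as asked, in the order asked, and still so for the second after the job is handed in, while the arm keeps its last pose, push and grip.
It also fails if it takes over 67 s, if anything falls off the work surface, if the arm or the gripper's body presses on something with over 40 N, if the wrist force passes 120 N, or if a joint passes its speed limit or range.

## Working session

There is one attempt and no reset: what is moved stays moved. The work goes in short steps, Python scripts to look and compute and a tool call to move; the robot and the scene stay as the last step left them, time stands still between calls to the robot, and variables do not carry over. Pictures are saved under pics/ and viewed, and the job is handed in when it is done.

Besides the shell and the picture viewer there is one more tool, called after "Emit:" in YAML: its name, and indented under it one key for each argument. send_rows: Moves the arm, as the interface text tells. Its arguments: {"type":"object","properties":{"deltas":{"type":"array"},"grip_force":{"type":"number"}},"required":["deltas"]}

```bash
ls; mkdir -p pics
python3 - <<'E'
from plant import *
import cv2
s=read_state(); print(s)
for n in ("scene","top","wrist"):
    c=get_calibration(n); print(n,c)
    f=grab_frame(n); cv2.imwrite(f"pics/{n}0.png",f[:,:,::-1])
E
```

```text
pics
{'t': 0.0, 'qpos': array([-7.52572248e+01,  3.02785488e+01,  8.21567604e+01, -3.33559727e-05,
        6.76898588e+01, -1.02279599e+01]), 'dq': array([-0.04690076,  0.02437244,  0.00992654,  0.01917448,  0.03519655,
       -0.02787305]), 'joint_efforts': array([ 1.17744976e-04, -4.40041673e+01, -1.76595676e+01,  6.34273910e-02,
        5.80690254e-02, -1.61690405e-04]), 'ee_pos': array([ 263.675709  , -565.84072797,  221.57404425]), 'eef_rot': array([-1.79876816e+02, -2.21950957e-02,  2.49707239e+01]), 'force': array([-0.13117125,  0.63575024, -0.00305278]), 'torque': array([-0.0082532 ,  0.00086061,  0.02263799]), 'finger_gap': 0.9983820314096403}
scene {'fovy': 43.70231537272273, 'cx': 320.38078946815193, 'cy': 239.8328738937181, 'k1': -0.20595858521895002, 'pose': array([[ 5.60867249e-01,  6.55008014e-01, -5.06352082e-01,
         1.12160502e+03],
       [ 8.27673680e-01, -4.29132575e-01,  3.61664919e-01,
        -4.05586199e+02],
       [ 1.96012475e-02, -6.21940299e-01, -7.82819299e-01,
         1.05732884e+03],
       [ 0.00000000e+00,  0.00000000e+00,  0.00000000e+00,
    
[... 246 characters left out ...]
1e-01,  2.25775512e-02,  4.64137571e-03,
         5.51491829e+01],
       [-8.66438289e-03, -1.81506709e-01, -9.83351536e-01,
         1.03272511e+03],
       [ 0.00000000e+00,  0.00000000e+00,  0.00000000e+00,
         1.00000000e+00]])}
wrist {'fovy': 61.00211309844686, 'cx': 320.4166138644865, 'cy': 227.7571536873066, 'k1': -0.08256261416227702, 'pose': array([[ 4.22104219e-01, -8.75441385e-01, -2.35436635e-01,
         3.27419248e+02],
       [-9.06544107e-01, -4.08309866e-01, -1.07055290e-01,
        -5.36064420e+02],
       [-2.41047009e-03,  2.58622184e-01, -9.65975546e-01,
         3.83996733e+02],
       [ 0.00000000e+00,  0.00000000e+00,  0.00000000e+00,
         1.00000000e+00]])}
```

View pics/scene0.png

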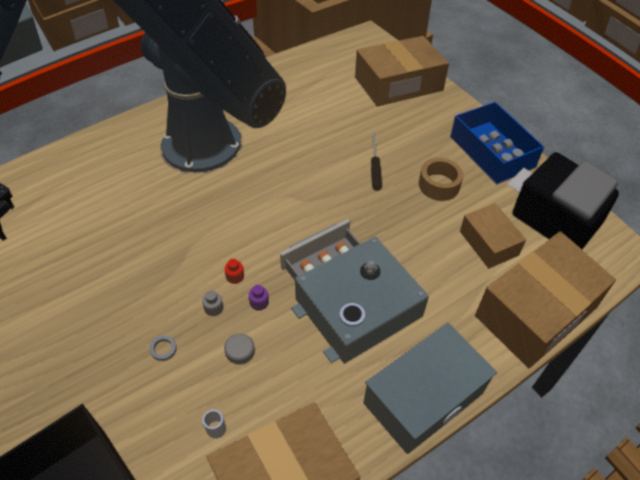

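View pics/top0.png

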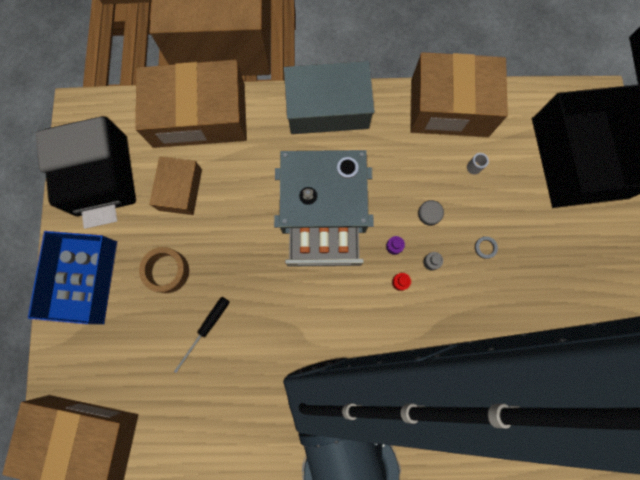

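View pics/wrist0.png

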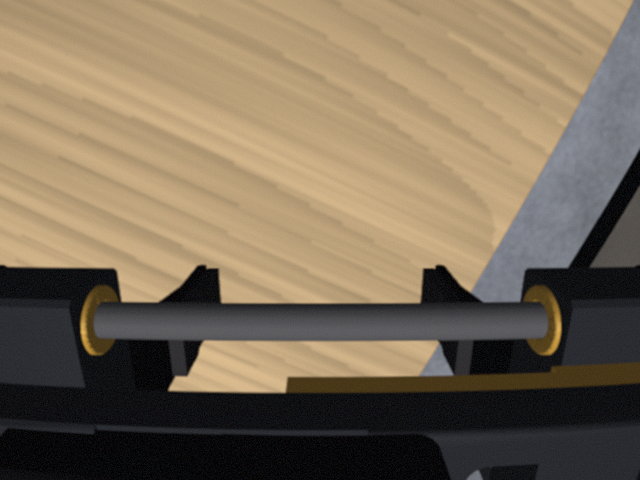

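```bash
cat > h.py <<'E'
import numpy as np, cv2
from plant import *
def K(c):
    f=240/np.tan(np.radians(c["fovy"]/2)); return np.array([[f,0,c["cx"]],[0,f,c["cy"]],[0,0,1.]])
def proj(c,P):
    P=np.atleast_2d(np.asarray(P,float)); T=np.linalg.inv(c["pose"])
    return cv2.projectPoints(P,cv2.Rodrigues(T[:3,:3])[0],T[:3,3],K(c),np.array([c["k1"],0,0,0]))[0][:,0]
def ray(c,uv):
    p=cv2.undistortPoints(np.array([[uv]],float),K(c),np.array([c["k1"],0,0,0]))[0,0]
    d=c["pose"][:3,:3]@np.array([p[0],p[1],1]); return c["pose"][:3,3],d
def onz(c,uv,z):
    o,d=ray(c,uv); return o+d*(z-o[2])/d[2]
E
python3 - <<'E'
from h import *
out={}
for n in ("top","scene"):
    f=grab_frame(n); c=get_calibration(n)
    for l in ("cap","switch_box","drawer_face","stud_tip"):
        for r in trace(n,l)[:4]:
            e=r["extent"]; m=r["mask"]; ys,xs=np.nonzero(m)
            print(n,l,round(r["score"],2),np.round(e,1), np.round(onz(c,e[:2],33 if l=="cap" else 80)))
            np.savez_compressed(f"m_{n}_{l}_{round(e[0])}.npz",m=m)
    if n=="top": g=f[130:310,250:510]; g=cv2.resize(g,None,fx=3,fy=3,interpolation=cv2.INTER_CUBIC)
    else: g=f[210:370,180:440]; g=cv2.resize(g,None,fx=3,fy=3,interpolation=cv2.INTER_CUBIC)
    cv2.imwrite(f"pics/crop_{n}.png",g[:,:,::-1])
E
```

```text
top cap 0.73 [404.1 283.1  17.6  19.2] [ 412. -134.   33.]
top cap 0.59 [396.3 244.8  18.6  19.3] [ 501. -121.   33.]
top cap 0.57 [432.  260.1  19.4  17.8] [ 463. -201.   33.]
top switch_box 0.64 [323.2 207.2 101.3 115.7] [582.  47.  80.]
top drawer_face 0.9 [325.9 246.7  77.9  39.3] [492.  43.  80.]
top drawer_face 0.58 [434.  260.1  24.3  15.3] [ 457. -194.   80.]
top drawer_face 0.38 [175.1 185.8  52.2  59.6] [641. 384.  80.]
top stud_tip 0.69 [325.2 207.9 103.  113.5] [581.  42.  80.]
scene cap 0.94 [255.6 299.9  22.1  26. ] [ 516. -130.   33.]
scene cap 0.69 [213.3 303.5  22.8  24.7] [ 476. -206.   33.]
scene cap 0.6 [234.1 272.6  19.9  21.2] [ 432. -133.   33.]
scene switch_box 0.74 [354.2 290.1 150.  147.1] [630.  31.  80.]
scene switch_box 0.42 [319.1 247.7  80.5  61.3] [505.  32.  80.]
scene switch_box 0.26 [213.1 305.6  21.9  24.5] [ 510. -218.   80.]
scene drawer_face 0.56 [319.8 248.2  82.3  62.7] [507.  33.  80.]
scene stud_tip 0.6 [354.  290.9 153.4 141.5] [631.  29.  80.]
```

View pics/crop_top.png

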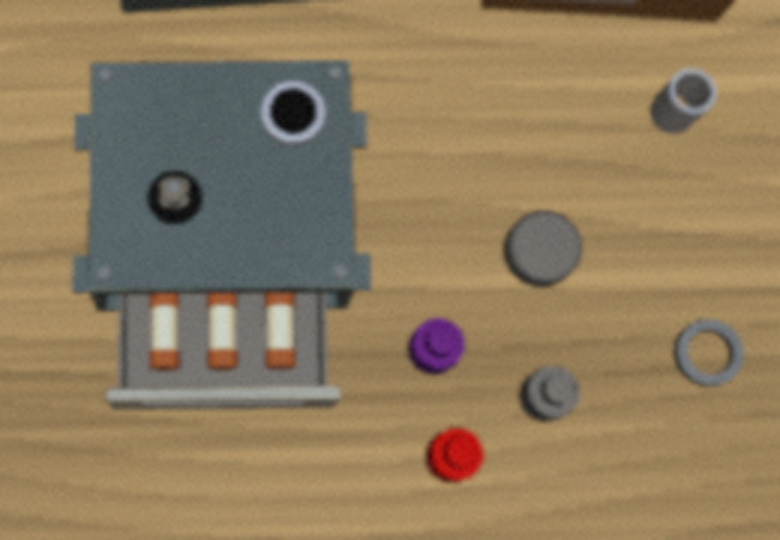

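View pics/crop_scene.png

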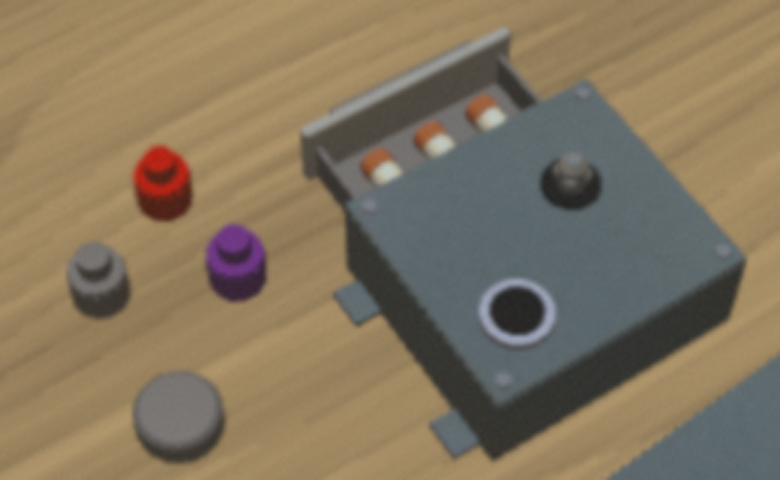

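Run:
```python
from h import *
from scipy.optimize import least_squares
ct,cs=get_calibration("top"),get_calibration("scene")
o=lambda L,a:(np.array(L,float)-1)/3+np.array(a)
tp=o([(92,63),(348,63),(355,291),(87,291),(175,197)],(250,130))
sp=o([(745,260),(498,403),(348,203),(588,82),(571,185)],(180,210))
B=np.array([(90,100,80),(90,-100,80),(-90,-100,80),(-90,100,80),(-20,35,84)],float)
def W(p,B):
    a=p[2];R=np.array([[np.cos(a),-np.sin(a),0],[np.sin(a),np.cos(a),0],[0,0,1]])
    return B@R.T+[p[0],p[1],0]
f=lambda p:np.concatenate([(proj(ct,W(p,B))-tp).ravel(),(proj(cs,W(p,B))-sp).ravel()])
r=least_squares(f,[600,45,0]);print(r.x[:2],np.degrees(r.x[2]));print(r.fun.reshape(-1,2).round(1))
for c,pp in((ct,tp),(cs,sp)):
    q=least_squares(lambda p:(proj(c,W(p,B))-pp).ravel(),[600,45,0]).x; print(q[:2],np.degrees(q[2]))
# drawer panel top outer edge ends at z=64
dt=o([(107,397),(340,397)],(250,130)); 
P=np.array([onz(ct,u,62) for u in dt]);print(P)
a=r.x[2];print("box-frame",[(np.array([[np.cos(a),np.sin(a)],[-np.sin(a),np.cos(a)]])@(p[:2]-r.x[:2])).round(1) for p in P])
print("stud",W(r.x,B)[4])
k1=o([(556,388)],(250,130))[0];k2=o([(94,256)],(180,210))[0]
print("cap knob top",onz(ct,k1,50),onz(cs,k2,50))
```

```text
[630.08143581  46.80823467] -1.3025871923712316
[[-1.  -1.1]
 [ 0.4 -1.3]
 [-0.4 -1.1]
 [-0.8 -1.1]
 [-0.9 -0.5]
 [ 0.4 -0.5]
 [-1.2  0.5]
 [-2.  -0.6]
 [-0.8 -1.7]
 [-0.6 -0.8]]
[627.66500666  45.6554895 ] -1.2684358399226516
[632.00104363  47.48833025] -1.3693951510995124
[[462.68111609 134.25774655  62.        ]
 [458.75525533 -39.32356616  62.        ]]
box-frame [array([-169.3,   83.6]), array([-169.3,  -90. ])]
stud [610.88224082  82.25383965  84.        ]
cap knob top [ 463.45203808 -204.04677896   50.        ] [ 466.74842949 -203.76486174   50.        ]
```

Cap candidates in the top picture are the grey knobbed cap (433,261), the purple one (396,245), the red one (402,282), the wide grey cap with no knob (431,212) and the coupling (478,163). By the description I choose the grey knobbed one at (433,261). In the scene picture it is at (212,303), and the crops show its knob and skirt. The stud is the dark seal with the pin at top (308,195), and the white ring is the hub. I'll do the drawer first.

Emit:
send_rows:
  deltas: [0,0,0,0,0,0.82,0,0,0,0,0,0,0.82,0,0,0,0,0,0,0.82,0,0,0,0,0,0,0.82,0]
  grip_force: 20

```text
t: 1.15
ee_pos: [263.8, -566.5, 222.6]
eef_rot: [180.0, -0.0, -1.5]
force: [0.7, 0.2, 0.1]
finger_gap: 0.628
```

Emit:
send_rows:
  deltas: [0.22,-0.94,0,0,0,0,0,0.22,-0.94,0,0,0,0,0,0.22,-0.94,0,0,0,0,0,0.22,-0.94,0,0,0,0,0,0.22,-0.94,0,0,0,0,0,0.22,-0.94,0,0,0,0,0,0.22,-0.94,0,0,0,0,0,0.22,-0.94,0,0,0,0,0,0.22,-0.94,0,0,0,0,0,0.22,-0.94,0,0,0,0,0,0.22,-0.94,0,0,0,0,0,0.22,-0.94,0,0,0,0,0,0.22,-0.94,0,0,0,0,0,0.22,-0.94,0,0,0,0,0,0.22,-0.94,0,0,0,0,0,0.22,-0.94,0,0,0,0,0,0.22,-0.94,0,0,0,0,0,0.22,-0.94,0,0,0,0,0,0.22,-0.94,0,0,0,0,0,0.22,-0.94,0,0,0,0,0]

```text
t: 3.65
ee_pos: [408.7, -4.8, 222.9]
eef_rot: [180.0, -0.1, -1.3]
force: [0.3, 0.6, 0.2]
finger_gap: 0.005
```

Emit:
send_rows:
  deltas: [0.2,-0.9,0,0,0,0,0,0.2,-0.9,0.5,0,0,0,0,0,0,0.9,0,0,0,0,0,0,0.9,0,0,0,0,0,0,0.9,0,0,0,0,0,0,0.9,0,0,0,0,0,0,0.9,0,0,0,0,0,0,0.9,0,0,0,0,0,0,0.3,0,0,0,0,0,0,0,0,0,0,0]

```text
t: 4.9
ee_pos: [421.6, 48.1, 36.4]
eef_rot: [-180.0, 0.0, -1.3]
force: [0.9, 0.4, -0.2]
finger_gap: 0.005
```

Run:
```python
from h import *
f=grab_frame("scene"); cv2.imwrite("pics/s1.png",cv2.resize(f[190:370,180:440],None,fx=3,fy=3,interpolation=cv2.INTER_CUBIC)[:,:,::-1])
f=grab_frame("wrist"); cv2.imwrite("pics/w1.png",f[:,:,::-1])
```

```text
(no output)
```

View pics/s1.png

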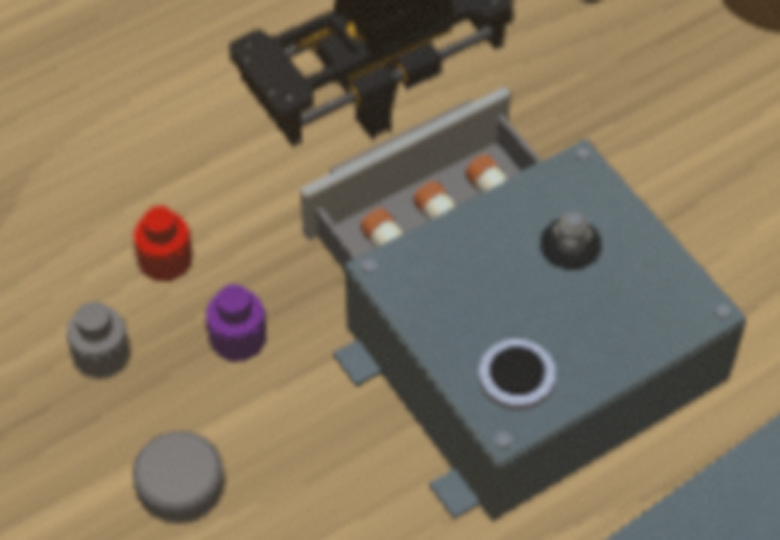

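View pics/w1.png

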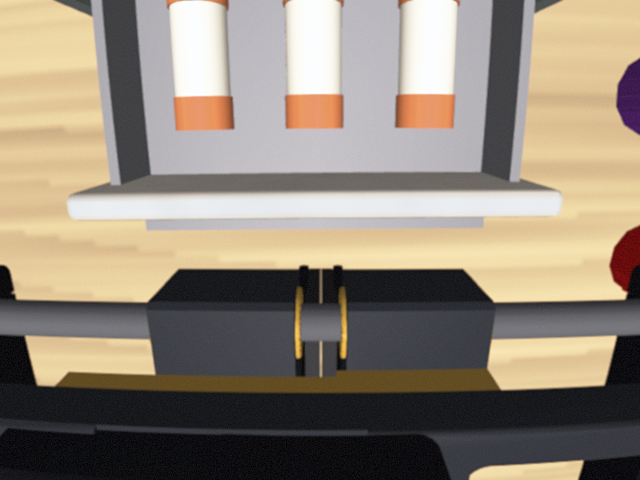

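Emit:
send_rows:
  deltas: [0.3,0,0,0,0,0,0,0.3,0,0,0,0,0,0,0.3,0,0,0,0,0,0,0.2,0,0,0,0,0,0,0.2,0,0,0,0,0,0,0.2,0,0,0,0,0,0,0.2,0,0,0,0,0,0,0.2,0,0,0,0,0,0,0.2,0,0,0,0,0,0,0.2,0,0,0,0,0,0]

```text
t: 6.25
ee_pos: [490.7, 46.6, 36.4]
eef_rot: [-180.0, 0.0, -1.3]
force: [-2.3, 1.4, -0.2]
finger_gap: 0.002
```

Emit:
send_rows:
  deltas: [0.2,0,0,0,0,0,0,0.2,0,0,0,0,0,0,0.2,0,0,0,0,0,0,0.2,0,0,0,0,0,0]

```text
t: 6.75
ee_pos: [511.2, 46.2, 36.4]
eef_rot: [-180.0, 0.5, -1.2]
force: [-10.2, -0.8, 7.9]
finger_gap: 0.007
```

Emit:
send_rows:
  deltas: [0.1,0,0,0,0,0,0,0.1,0,0,0,0,0,0]

```text
t: 7.0
ee_pos: [519.5, 46.0, 36.5]
eef_rot: [-180.0, 0.1, -1.3]
force: [-11.2, 0.3, 2.5]
finger_gap: 0.004
```

Run:
```python
from h import *
f=grab_frame("scene"); cv2.imwrite("pics/s2.png",cv2.resize(f[190:370,180:440],None,fx=3,fy=3,interpolation=cv2.INTER_CUBIC)[:,:,::-1])
f=grab_frame("wrist"); cv2.imwrite("pics/w2.png",f[:,:,::-1])
print(read_state())
```

```text
{'t': 7.1, 'qpos': array([-7.22678071e+00,  3.96598153e+01,  1.04761929e+02, -1.92427848e-02,
        3.57489392e+01,  8.40451637e+01]), 'dq': array([-0.11926456, -0.03703135,  0.25286701,  0.01677215, -0.49337808,
       -0.01380809]), 'joint_efforts': array([ -0.61229004, -41.00008965, -10.63465029,   0.04267211,
        -1.41556565,   0.04449952]), 'ee_pos': array([519.37354427,  45.96964052,  36.44651627]), 'eef_rot': array([-1.79993428e+02,  1.70925896e-01, -1.25630071e+00]), 'force': array([-4.90227458,  0.59870941,  2.1613367 ]), 'torque': array([0.12099626, 0.766787  , 0.02758606]), 'finger_gap': 0.002537135741257534}
```

View pics/s2.png

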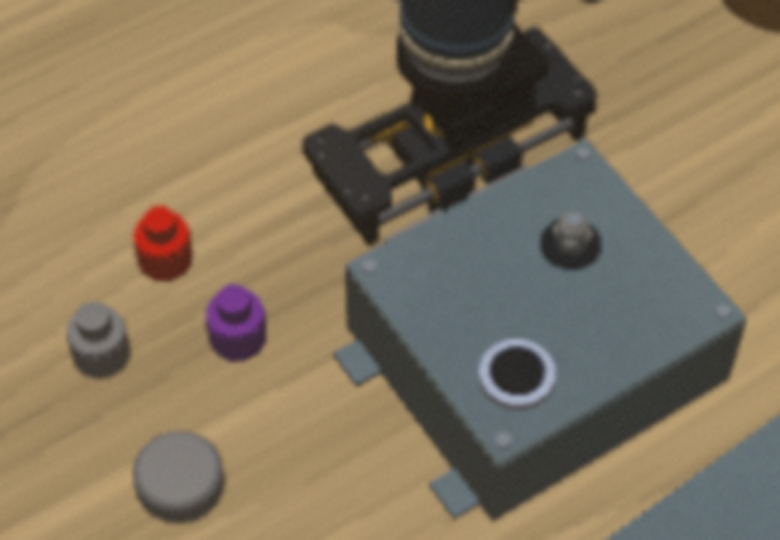

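View pics/w2.png

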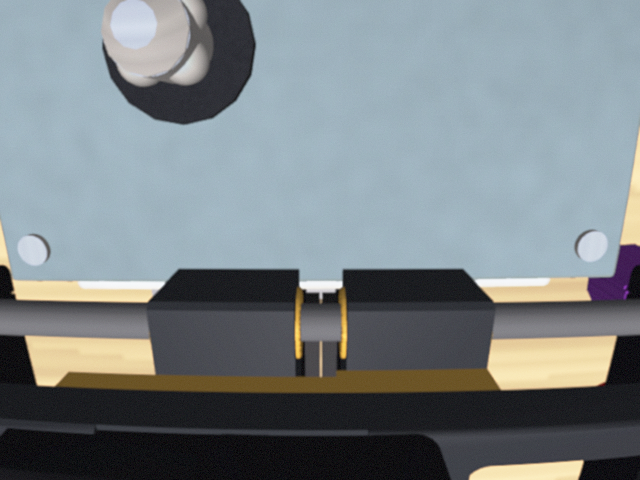

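Emit:
send_rows:
  deltas: [0.1,0,0,0,0,0,0]

```text
t: 7.22
ee_pos: [519.4, 46.0, 36.4]
eef_rot: [-180.0, 0.5, -1.2]
force: [-12.5, -1.0, 9.9]
finger_gap: 0.008
```

Emit:
send_rows:
  deltas: [0.05,0,0,0,0,0,0,0,0,0,0,0,0,0]

```text
t: 7.48
ee_pos: [519.3, 46.0, 36.4]
eef_rot: [-180.0, 0.7, -1.2]
force: [-12.1, -1.6, 8.0]
finger_gap: 0.004
```

Emit:
send_rows:
  deltas: [0.2,0,0,0,0,0,0,0.1,0,0,0,0,0,0,0,0,0,0,0,0,0]

```text
t: 7.85
ee_pos: [519.0, 46.4, 35.8]
eef_rot: [-180.0, 1.8, -1.1]
force: [-24.3, -3.2, 16.8]
finger_gap: 0.007
```

Emit:
send_rows:
  deltas: [-0.6,0,0,0,0,0,0,-0.8,0,0,0,0,0,0,-0.8,0,0,0,0,0,0,-0.2,0,-0.6,0,0,0,0,0,0,-1,0,0,0,0,0,0,0,-1,0,0,0,0,0,0,0,-1,0,0,0,0,0,0,0,-1,0,0,0,0,0,0,0,-1,0,0,0,0,87,0,0,-0.5,0,0,0,87,0,0,0,0,0,0,87,0,0,0,0,0,0,87]

```text
invalid input at $.deltas: expected a multiple of 7 numbers
```

Run:
```python
from h import *
c=get_calibration("wrist");print(read_state()["ee_pos"])
f=grab_frame("wrist"); cv2.imwrite("pics/w3.png",f[:,:,::-1]); np.save("w3.npy",f); np.save("w3pose.npy",c["pose"])
f=grab_frame("top"); cv2.imwrite("pics/t3.png",cv2.resize(f[130:310,250:510],None,fx=3,fy=3,interpolation=cv2.INTER_CUBIC)[:,:,::-1])
print(proj(c,[[611,82,84],[611,82,110]]))
```

```text
[519.04036746  46.39053552  35.75621681]
[[176.85297792  43.92268034]
 [132.96198107  25.90992605]]
```

View pics/w3.png

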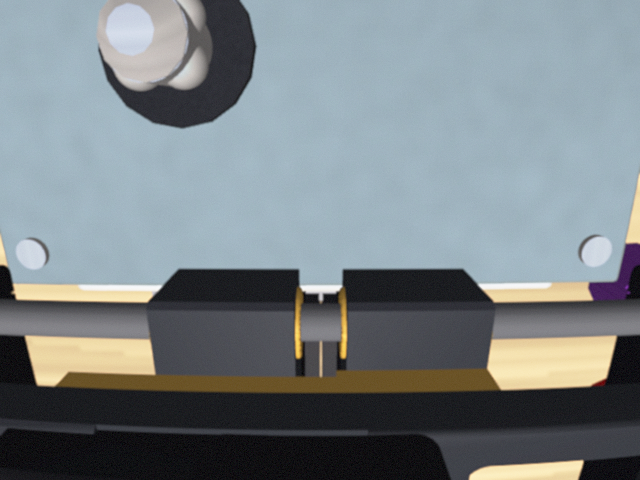

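View pics/t3.png

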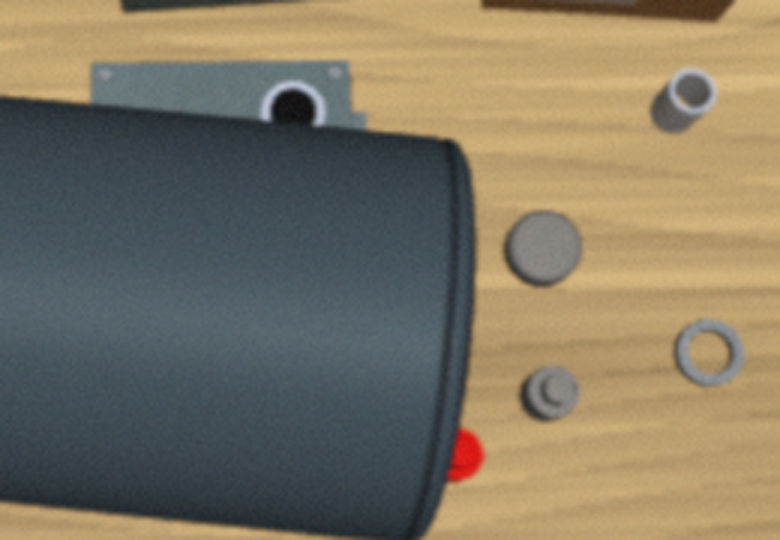

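Emit:
send_rows:
  deltas: [-0.6,0,0,0,0,0,0,-0.8,0,0,0,0,0,0,-0.8,0,0,0,0,0,0,-0.2,0,-0.6,0,0,0,0,0,0,-1,0,0,0,0,0,0,-1,0,0,0,0,0,0,-1,0,0,0,0,0,0,-1,0,0,0,0,0,0,-1,0,0,0,87,0,0,-0.5,0,0,0,87,0,0,0,0,0,0,87,0,0,0,0,0,0,87]

```text
t: 9.45
ee_pos: [462.5, 47.0, 219.3]
eef_rot: [180.0, -0.1, -1.3]
force: [-1.2, -0.7, -0.4]
finger_gap: 0.376
```

Run:
```python
from h import *
c=get_calibration("wrist");print(read_state()["ee_pos"])
f=grab_frame("wrist"); cv2.imwrite("pics/w4.png",f[:,:,::-1]); np.save("w4.npy",f); np.save("w4pose.npy",c["pose"])
print(proj(c,[[611,82,84],[611,82,110]]))
```

```text
[462.526952    47.01513082 219.33030974]
[[264.42204092   3.10739506]
 [258.8072054   -8.38325489]]
```

View pics/w4.png

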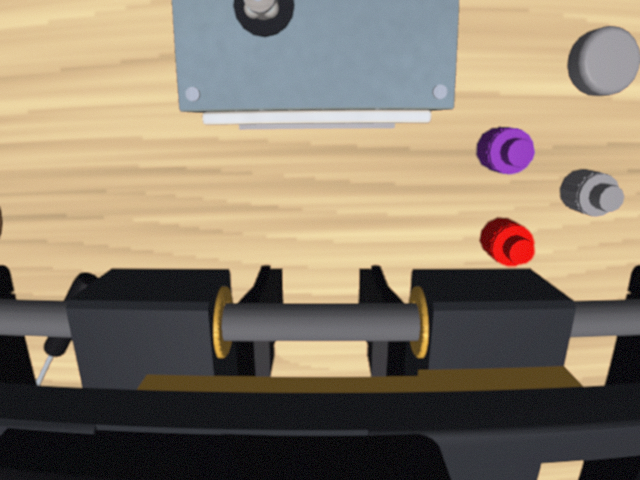

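Drawer closed and stayed home after release. It sits at the box's front edge in the wrist image, around row 118. Next I move to look at the cap squarely.

Emit:
send_rows:
  deltas: [-0.23,0.93,0,0,0,0,60,-0.23,0.93,0,0,0,0,60,-0.23,0.93,0,0,0,0,60,-0.23,0.93,0,0,0,0,60,-0.23,0.93,0,0,0,0,60,-0.23,0.93,0,0,0,0,60,-0.23,0.93,0,0,0,0,60,-0.23,0.93,0,0,0,0,60,-0.23,0.93,0,0,0,0,60,0,0,0,0,0,0,60,0,0,0,0,0,0,60]

```text
t: 10.88
ee_pos: [394.0, -201.7, 218.9]
eef_rot: [-179.9, 0.1, -1.3]
force: [0.1, -0.2, 0.3]
finger_gap: 0.692
```

Run:
```python
from h import *
c=get_calibration("wrist");s=read_state();print(s["ee_pos"],s["eef_rot"])
f=grab_frame("wrist"); np.save("w5.npy",f); np.save("w5pose.npy",c["pose"])
print(proj(c,[[465,-204,50],[465,-204,0]]))
for r in trace("wrist","cap"):
    print(r["score"],r["extent"]); 
cv2.imwrite("pics/w5.png",f[:,:,::-1])
```

```text
[ 394.01575985 -201.74248299  218.87268841] [-1.79909893e+02  6.95515977e-02 -1.29219935e+00]
[[322.21000807 117.79273559]
 [322.10644779 117.88785491]]
0.71 [221.2, 72.9, 56.3, 56.8]
0.69 [326.6, 120.0, 52.1, 49.2]
0.66 [240.3, 174.4, 50.7, 45.3]
0.27 [85.1, 29.8, 170.1, 58.4]
```

View pics/w5.png

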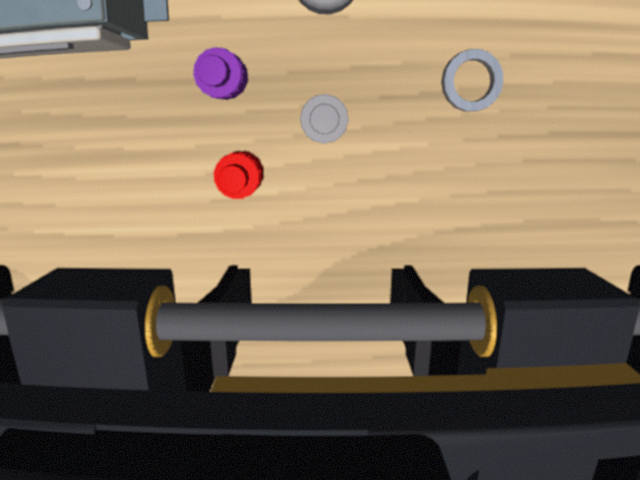

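Run:
```python
from h import *
c=get_calibration("wrist"); f=np.load("w5.npy")
g=cv2.resize(f[80:160,280:370],None,fx=8,fy=8,interpolation=cv2.INTER_CUBIC)
gr=cv2.GaussianBlur(cv2.cvtColor(g,cv2.COLOR_RGB2HSV)[:,:,1],(0,0),3)
t,m=cv2.threshold(gr,0,255,cv2.THRESH_BINARY_INV+cv2.THRESH_OTSU)
n,l,st,ce=cv2.connectedComponentsWithStats(m)
for i in range(1,n):
    if st[i,4]>5000:
        u=(ce[i]+.5)/8-.5+[280,80]; print(st[i],u,onz(c,u,33))
cv2.imwrite("pics/c5.png",g[:,:,::-1])
```

```text
[   160    111    389    399 118048] [323.82613852 118.26592678] [ 464.9086048  -205.03016928   33.        ]
```

View pics/c5.png

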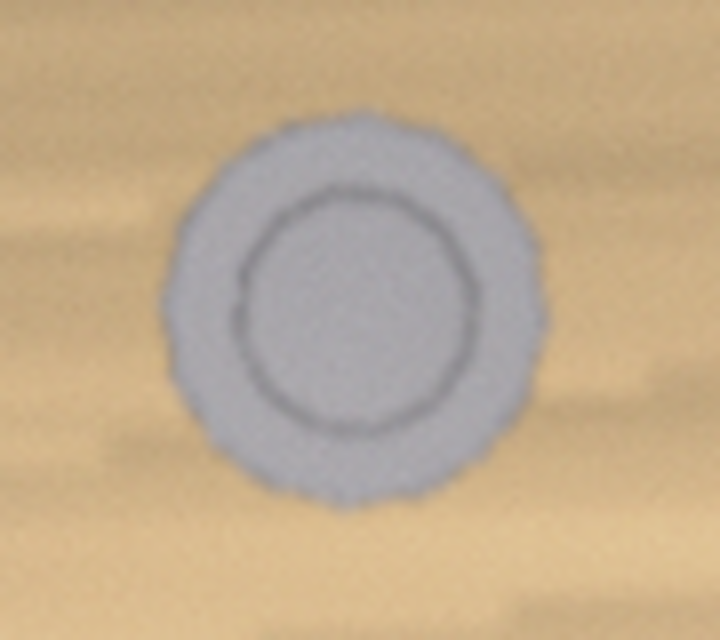

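Emit:
send_rows:
  deltas: [0.9,0.06,0,0,0,0,60,0.9,0,0.5,0,0,0,60,0.57,0,0.9,0,0,0,60,0,0,0.9,0,0,0,60,0,0,0.9,0,0,0,60,0,0,0.9,0,0,0,60,0,0,0.9,0,0,0,60,0,0,0.6,0,0,0,60,0,0,0.3,0,0,0,60,0,0,0.2,0,0,0,60,0,0,0,0,0,0,60,0,0,0,0,0,0,60]

```text
t: 12.48
ee_pos: [465.8, -206.0, 37.1]
eef_rot: [180.0, -0.1, -1.3]
force: [0.3, -0.4, -0.6]
finger_gap: 0.686
```

Run:
```python
from h import *
print(read_state()["ee_pos"])
f=grab_frame("wrist"); cv2.imwrite("pics/w6.png",f[:,:,::-1])
f=grab_frame("scene"); cv2.imwrite("pics/s6.png",cv2.resize(f[230:350,160:320],None,fx=4,fy=4,interpolation=cv2.INTER_CUBIC)[:,:,::-1])
```

```text
[ 465.79874736 -206.03834638   37.12249851]
```

View pics/w6.png

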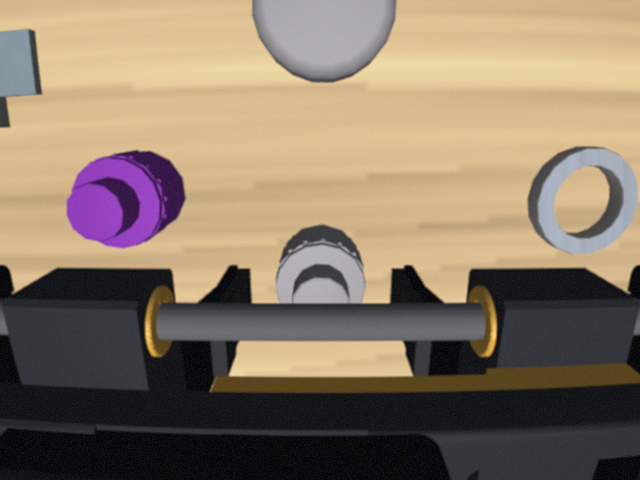

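View pics/s6.png

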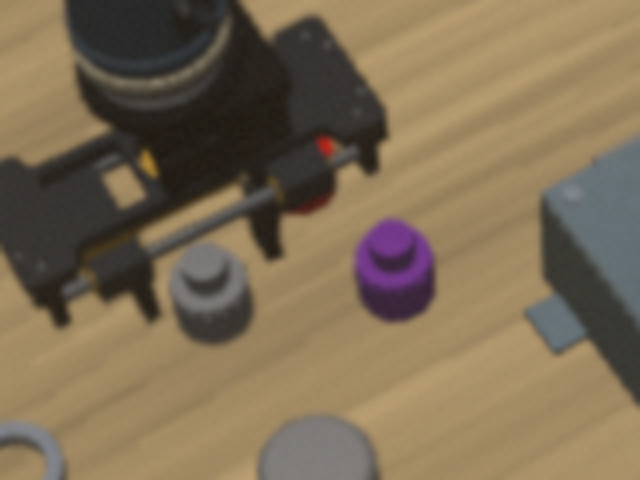

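Emit:
send_rows:
  deltas: [-0.03,-0.03,0.09,0,0,0,60,0,0,0,0,0,0,10,0,0,0,0,0,0,10,0,0,0,0,0,0,10,0,0,0,0,0,0,10,0,0,0,0,0,0,10,0,0,0,0,0,0,10,0,0,0,0,0,0,10,0,0,0,0,0,0,10]
  grip_force: 50

```text
t: 13.7
ee_pos: [464.5, -204.9, 33.8]
eef_rot: [-180.0, 0.0, -1.3]
force: [-1.0, -0.3, 0.7]
finger_gap: 0.262
```

Emit:
send_rows:
  deltas: [0,0,-0.3,0,0,0,10,0,0,-0.7,0,0,0,10,0,0,-0.9,0,0,0,10,0,0,-0.9,0,0,0,10,0,0,-0.9,0,0,0,10,0,0,-0.9,0,0,0,10,0,0,-0.9,0,0,0,10,0,0,0,0,0,0,10]

```text
t: 14.7
ee_pos: [465.7, -205.7, 201.1]
eef_rot: [179.8, -0.3, -1.3]
force: [-0.6, -0.0, 0.3]
finger_gap: 0.261
```

Emit:
send_rows:
  deltas: [0.2,-0.6,0,0,0,0,10,0.23,-0.9,0,0,0,0,10,0.23,-0.9,0,0,0,0,10,0.23,-0.9,0,0,0,0,10,0.23,-0.9,0,0,0,0,10,0.23,-0.9,0,0,0,0,10,0.23,-0.9,0,0,0,0,10,0.23,-0.9,0,0,0,0,10,0.23,-0.9,0,0,0,0,10,0.2,-0.9,0,0,0,0,10,0.06,-0.95,0,0,0,0,10,0,0,0,0,0,0,10,0,0,0,0,0,0,10]

```text
t: 16.32
ee_pos: [538.9, 83.4, 197.8]
eef_rot: [180.0, 0.1, -1.2]
force: [0.1, -0.2, -0.3]
finger_gap: 0.263
```

Run:
```python
from h import *
c=get_calibration("wrist");s=read_state();print(s["ee_pos"],s["eef_rot"],s["force"],s["finger_gap"])
f=grab_frame("wrist"); np.save("w7.npy",f)
print(proj(c,[[611,82,84],[611,82,110]]))
cv2.imwrite("pics/w7.png",f[:,:,::-1])
f=grab_frame("scene"); cv2.imwrite("pics/s7.png",cv2.resize(f[190:370,260:500],None,fx=3,fy=3,interpolation=cv2.INTER_CUBIC)[:,:,::-1])
```

```text
[538.9077958   83.36971212 197.7726023 ] [ 1.79986460e+02  1.46572419e-01 -1.21825143e+00] [ 0.08687051 -0.19096494 -0.26143805] 0.2628997979586227
[[320.81535414 115.74942821]
 [320.83087013 115.51951781]]
```

View pics/w7.png

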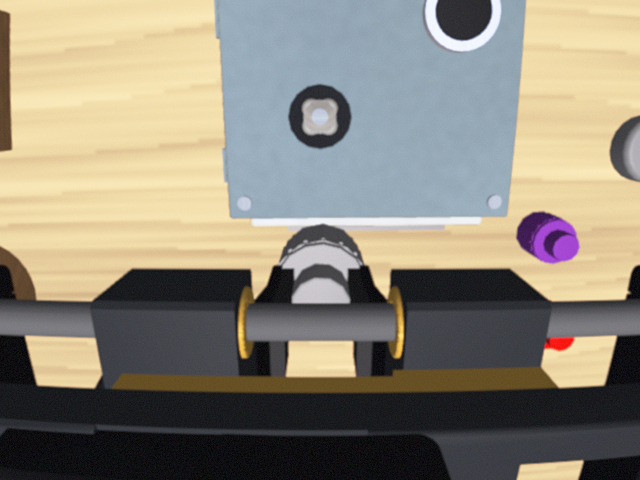

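View pics/s7.png

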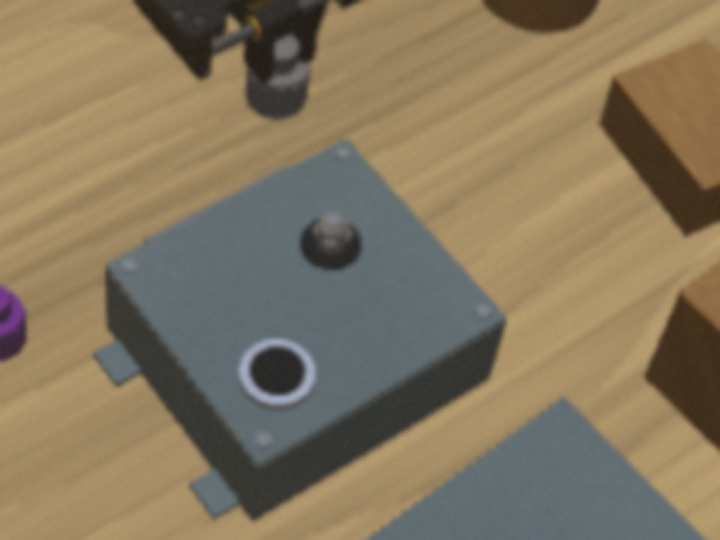

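Run:
```python
from h import *
c=get_calibration("wrist"); f=np.load("w7.npy")
g=cv2.resize(f[75:160,275:365],None,fx=8,fy=8,interpolation=cv2.INTER_CUBIC)
v=cv2.GaussianBlur(g.min(2),(0,0),3)
m=(v<80).astype(np.uint8)
cs,_=cv2.findContours(m,cv2.RETR_EXTERNAL,cv2.CHAIN_APPROX_NONE); k=max(cs,key=cv2.contourArea)
e=cv2.fitEllipse(k); u=(np.array(e[0])+.5)/8-.5+[275,75]; print(e,u,onz(c,u,84))
s=read_state(); T=s["ee_pos"]
from scipy.spatial.transform import Rotation as R
w=onz(c,u,84); d=w-T; Rm=R.from_euler("xyz",s["eef_rot"],degrees=True).as_matrix()
print("tool-frame to stud",Rm.T@d)
print("cap axis proj at shoulder/knob", proj(c,np.array([T+Rm@[0,0,z] for z in (1,-16,34)])))
cv2.imwrite("pics/c7.png",np.hstack([cv2.resize(g,(450,425)),cv2.resize(f[210:310,270:370],(425,425))])[:,:,::-1])
```

```text
((358.86785888671875, 331.67950439453125), (489.5149230957031, 501.5150451660156), 179.10716247558594) [319.42098236 116.02243805] [611.48804211  82.00961005  84.        ]
tool-frame to stud [ 72.22020682  -1.11454537 114.18127529]
cap axis proj at shoulder/knob [[321.2639811  286.7854189 ]
 [321.31268764 304.00798403]
 [321.19075739 261.02838495]]
```

View pics/c7.png

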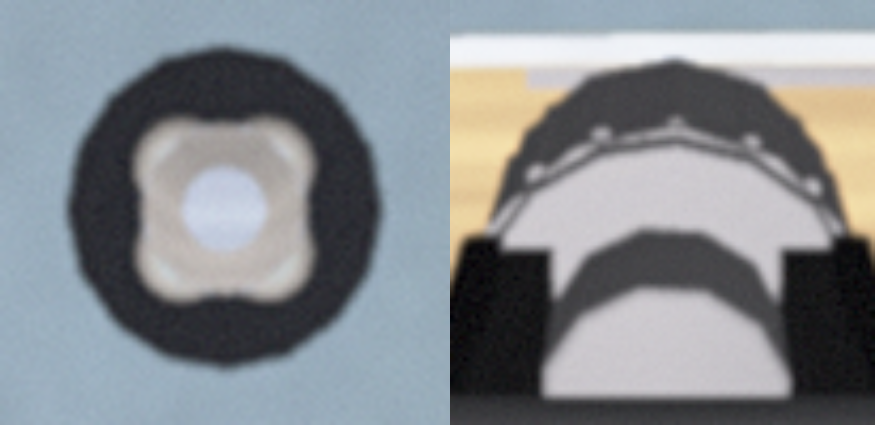

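Emit:
send_rows:
  deltas: [0.6,-0.04,0,0,0,0,10,0.8,0,0,0,0,0,10,0.7,0,0,0,0,0,10,0.28,0,0.4,0,0,0,10,0,0,0.6,0,0,0,10,0,0,0.6,0,0,0,10,0,0,0,0,0,0,10,0,0,0,0,0,0,10]

```text
t: 17.42
ee_pos: [611.2, 82.3, 150.9]
eef_rot: [-180.0, 0.0, -1.3]
force: [-0.3, -0.3, -0.3]
finger_gap: 0.259
```

Run:
```python
from h import *
for n in ("scene","top","wrist"):
    f=grab_frame(n); 
    g={"scene":f[220:320,320:440],"top":f[140:240,250:370],"wrist":f[200:320,250:394]}[n]
    cv2.imwrite(f"pics/{n}8.png",cv2.resize(g,(720,600),interpolation=cv2.INTER_CUBIC)[:,:,::-1])
    s=read_state();print(s["ee_pos"],s["eef_rot"],s["force"])
```

```text
[611.57348009  82.38934168 151.36876491] [ 1.79998116e+02 -4.92385868e-02 -1.29114548e+00] [ 0.74819965 -0.47844337  0.07001635]
[611.73848765  82.48679443 151.62003539] [ 1.79998699e+02 -7.93882762e-02 -1.27971483e+00] [-0.10834477 -0.69020399 -0.86529554]
[611.80898764  82.51663706 151.69956828] [ 1.79998572e+02 -9.37840546e-02 -1.27819285e+00] [-0.10527248 -0.31727223 -1.40795178]
```

View pics/scene8.png

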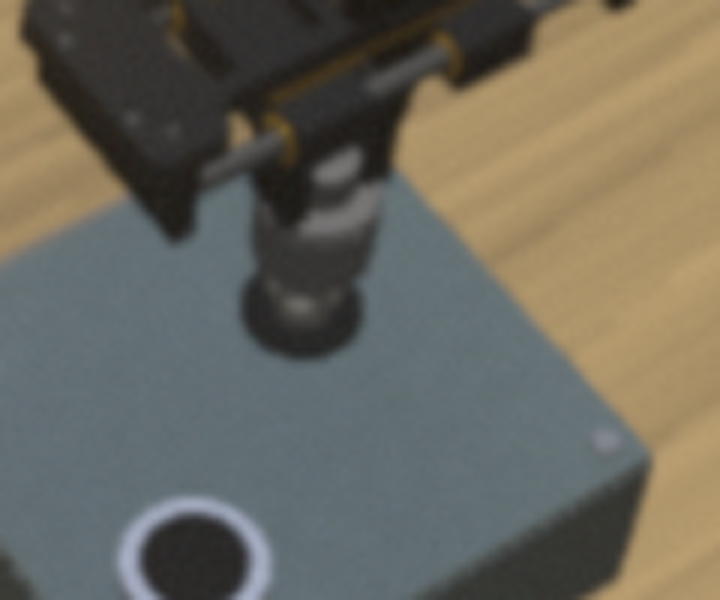

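View pics/wrist8.png

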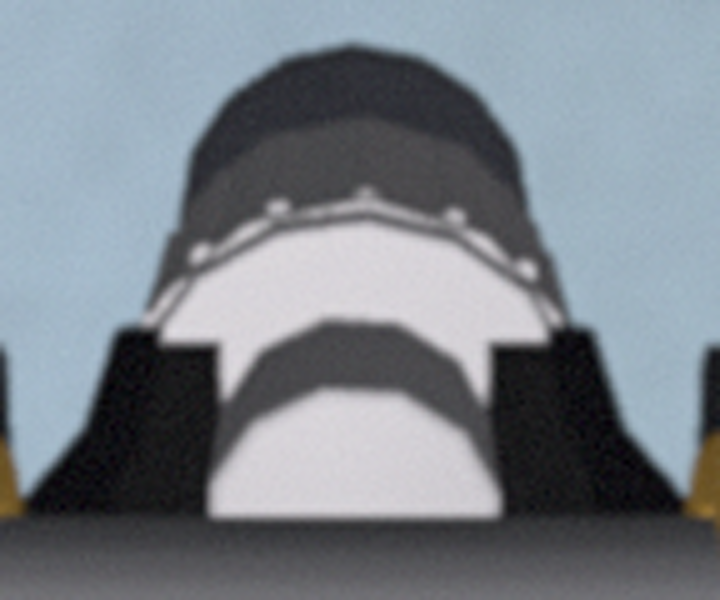

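Emit:
send_rows:
  deltas: [0,0,0.15,0,0,0,10,0,0,0.15,0,0,0,10,0,0,0.15,0,0,0,10,0,0,0,0,0,0,10]

```text
t: 18.08
ee_pos: [610.9, 82.6, 136.7]
eef_rot: [-180.0, 0.1, -1.3]
force: [0.3, 0.4, 0.1]
finger_gap: 0.259
```

Emit:
send_rows:
  deltas: [0,0,0.1,0,0,0,10,0,0,0.1,0,0,0,10,0,0,0.05,0,0,0,10]

```text
t: 18.45
ee_pos: [612.3, 82.6, 131.7]
eef_rot: [180.0, -0.1, -1.3]
force: [-2.2, -0.3, 13.4]
finger_gap: 0.259
```

Emit:
send_rows:
  deltas: [0,0,0.1,0,0,0,10,0,0,0.05,0,0,0,10]

```text
t: 18.7
ee_pos: [612.1, 82.6, 127.4]
eef_rot: [180.0, -0.1, -1.3]
force: [-1.4, 0.5, 5.0]
finger_gap: 0.258
```

Emit:
send_rows:
  deltas: [0,0,0.1,0,0,0,10,0,0,0.05,0,0,0,10]

```text
t: 18.95
ee_pos: [611.1, 82.6, 120.6]
eef_rot: [180.0, 0.0, -1.3]
force: [-0.0, -0.2, -3.1]
finger_gap: 0.26
```

Emit:
send_rows:
  deltas: [0,0,0.1,0,0,0,10,0,0,0.07,0,0,0,10,0,0,0,0,0,0,10]

```text
t: 19.32
ee_pos: [611.3, 82.6, 116.4]
eef_rot: [180.0, 0.0, -1.3]
force: [-2.6, -0.2, 7.2]
finger_gap: 0.259
```

Emit:
send_rows:
  deltas: [0,0,0.06,0,0,0,10,0,0,0,0,0,0,10,0,0,0,0,0,0,10]

```text
t: 19.7
ee_pos: [611.4, 82.5, 115.5]
eef_rot: [180.0, -0.0, -1.3]
force: [-3.1, 0.3, 10.7]
finger_gap: 0.265
```

Emit:
send_rows:
  deltas: [0,0,0.08,0,0,0,10,0,0,0,0,0,0,10,0,0,0,0,0,0,10]

```text
t: 20.08
ee_pos: [611.5, 82.5, 114.6]
eef_rot: [180.0, -0.1, -1.3]
force: [-5.3, -0.8, 18.2]
finger_gap: 0.262
```

Emit:
send_rows:
  deltas: [0,0,0.04,0,0,0,10,0,0,0,0,0,0,10,0,0,0,0,0,0,10,0,0,0,0,0,0,10,0,0,0,0,0,0,10]

```text
t: 20.7
ee_pos: [611.5, 82.5, 114.5]
eef_rot: [180.0, -0.1, -1.3]
force: [-7.8, -1.0, 23.8]
finger_gap: 0.263
```

Run:
```python
from h import *
for n in ("scene","wrist","top"):
    f=grab_frame(n); 
    g={"scene":f[190:370,180:440],"top":f[130:310,250:510],"wrist":f}[n]
    cv2.imwrite(f"pics/{n}9.png",(cv2.resize(g,None,fx=3,fy=3,interpolation=cv2.INTER_CUBIC) if n!="wrist" else g)[:,:,::-1])
    s=read_state();print(s["t"],s["ee_pos"],s["eef_rot"],s["force"],s["finger_gap"])
```

```text
20.75 [611.50475241  82.53615379 114.51664698] [ 1.79975841e+02 -8.36875581e-02 -1.24849357e+00] [-7.44200098 -0.8721018  23.29112434] 0.26286239903138303
20.8 [611.49542813  82.55911699 114.5292521 ] [ 1.79977353e+02 -8.52757256e-02 -1.24877564e+00] [-7.58198642 -0.66330907 23.17243284] 0.2573923231888634
20.85 [611.50097907  82.56558629 114.51762929] [ 1.79977039e+02 -8.35059410e-02 -1.24934655e+00] [-6.97551527 -0.02721086 23.12465581] 0.25918739711671385
```

View pics/scene9.png

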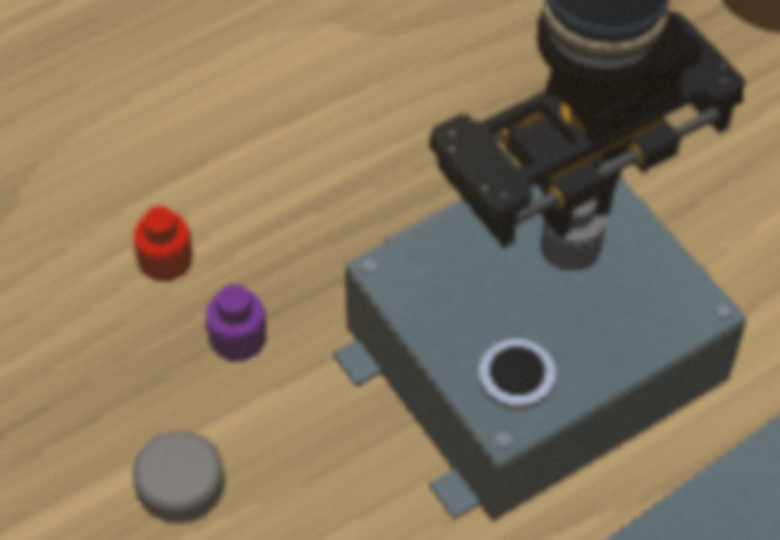

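View pics/wrist9.png

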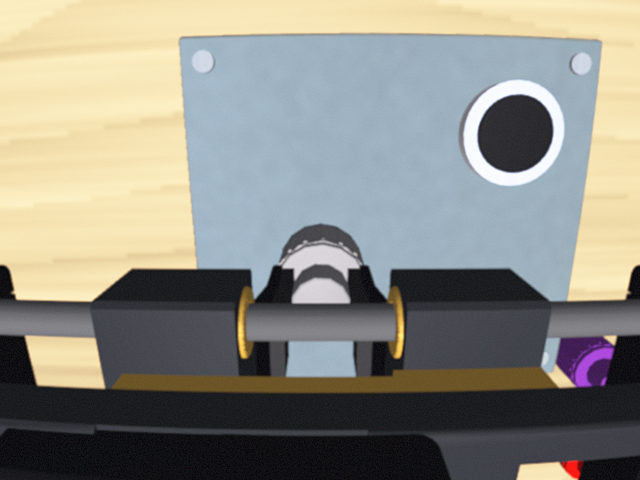

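The cap sits on the seal at scene crop (572,240), steady at about 23 N down and still gripped. The other loose things haven't moved. Handing in.

```bash
python3 -c "
from plant import *
print(hand_in())"
```

```text
the job is handed in; nothing more can be done
None
```

I pushed the fuse drawer home, then snapped the grey knobbed dust cap onto the stud. The job was handed in at about 21 s with the gripper still pressing the cap onto its seal. No verdict was reported.

- **Drawer:** It met the detent at about 10 N and then moved on to a stop. There it held still under 24 N. The wrist picture taken after I backed off showed it staying shut.
- **Cap:** I gripped it by the knob, and it was central in the hand. The force rose to about 13 N at the latch and then dropped to about zero. It rose again on the seal.
- **Last checks:** The downward push was steady at about 23 N over three readings, with the cap upright and the grip holding. The height was 3 to 4 mm below my estimate for first touching the seal, so the seal is about fully compressed. A sideways force of about 7 N remained, which I left alone.
- **Not checked:** I did not look at the drawer front again after fitting the cap. The red and purple caps and the wide cap had not moved in the last scene picture. The locknut, coupling, tape roll, screwdriver and carton were outside that picture, but the arm never came down near them.

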